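Rack the fired glaze test tiles in kiln order

ROBOT

A 7-joint arm with a two-finger parallel gripper is mounted at the origin on the work surface. World frame = base frame: x ahead of the robot, y to its left, z up, the work surface at z = 0. Lengths are in m, angles in degrees, forces in N, time in s.
With the tool pointing down it reaches from about 0.425 to 0.875 m from the base axis. Payload 4.7 kg.
Tool frame: the origin (TCP) lies on the centre line of the jaws, within the pads' length; the fingertips stand 14 mm ahead of it and the grasp point (between the pads) lies 5 mm behind it; z points along the fingers, y is the line along which they close (so a half turn about z gives the same grasp; the last joint's range is limited). The gripper opens to 87 mm and grips with 3 to 60 N. Pads are 19 mm wide; open, the fingers measure 117 mm over their backs; the gripper's body (75 mm by 190 mm) begins 51 mm behind the grasp point.
Start: joints at [-74.078, 18.392, -4.016, 83.108, 1.295, 78.541, -3.26], TCP at [0.17, 0.628, 0.237] pointing down, gripper open.
Joint ranges: [-163.93, 163.93], [-17.29, 119.83], [-79.2, 71.16], [3.27, 140.29], [-89.18, 269.18], [5.43, 117.66], [-154.24, 154.24]. Speed limits (degrees/s): [147.25, 147.25, 180, 180, 180, 180, 180].

INTERFACE

Orientations are given as [roll, pitch, yaw] about the fixed x, y, z axes, in that order (R = Rz(yaw) Ry(pitch) Rx(roll)).
In Python, from cell import env gives the robot as it stands.
- The arm moves only by the tool jog_arm, never from a script. Its argument "motion" is a list that holds one entry, the list of rows, each a list of 7 numbers: the shift along the tool's x, y, z in units of 0.1 m (1.0 is 0.1 m), then the turn, a rotation vector about the tool's x, y, z in units of 180 degrees (1.0 is 180 degrees), then the closure, from 0 (fully open) to 1 (shut). A call has 1 to 5 rows; each row is the pose to reach, as a shift and turn from the pose commanded when the call began, along the tool's axes at that moment, turning the shorter way round; what a row does not reach only later rows make up. A row lasts 1/10 s, in which the tool goes at most 50 mm and 8.59 degrees, less where a joint would pass 70% of its speed; a pose out of reach is approached as far as the arm can. A call with a number of a shift or a turn outside -1 to 1 is refused whole. A call with a gripper value outside its range is refused whole. The fingers move at their own pace and stop on an object; "grip_force" is the grip in N (left out, the last holds). Time passes only in rows, so rows that repeat a pose let the fingers close. It gives the time, the measured TCP pose, the force, the opening and the grip force at its end, in the units of the state.
- env.get_obs(): the state, without advancing time (a new reading comes with each control period).
- env.read_camera(name): name is "scene" or "top"; returns (picture, depth): 400x640x3 uint8, red, green, blue; 400x640 float32, m along the optical axis (not along the pixel's ray), 0 where there is no reading.
- env.camera_info(name): a dict with "camera_matrix" (3x3 intrinsics, pixels), "origin" and "orientation" of the camera in the world. Camera axes: x right, y down, z forward; pixel columns grow to the right and rows downward; lengths in m; the calibration is good to about 2 mm. A picture is of the moment at which its call begins. camera_info takes no time and is no camera call.
- env.sign_off(): hands the job in; it is judged then, once.
The state is a dict: "time_s": time; "qpos": joint angles; "joint_velocities": joint speeds; "effort": joint torques, N m; "tool_pos": TCP position; "tool_rot": TCP orientation; "force": force on the tool from outside, world axes, zero at the start; "wrist_torque": the same for the moment, N m; "grip_width": finger opening in m; "grasp_force": force on a finger pad.
Only numpy, scipy, OpenCV 4.12 (cv2) and the standard library are available. Lean on these libraries where they do the work, as an engineer would, in place of code of your own. Each camera call takes 0.05 s, during which the arm holds its last target. There are 200 camera calls.

TASK

The four fired glaze test tiles stand in a row on the kiln rack in the order of the test log. Move them all to the empty display rack in the same left-to-right order, one to a pocket, each standing flat and upright with its broad face square to the front as it stands now. The tiles are brittle: set them down, do not drop them or let any fall over.

Things in the scene. Friction and masses are not known exactly. Their poses are not given: they have to be found in the camera images.
- tile_blue: Loose deep cobalt blue test tile (top band darker, foot bare buff clay), 0.11 to 0.21 kg: foot 40 (x) x 46 (y) x 9 mm with a central upright plate 12 (x) x 46 (y) mm, top 90 mm above the underside. Origin: centre of the underside; z up, y along the row. Stands in the tray of its colour; plates 20 mm apart. Pinch the 12 mm, fingers before and behind, pads 65 mm up.
- tile_green: Loose leaf green test tile (top band darker, foot bare buff clay), 0.11 to 0.21 kg: foot 40 (x) x 46 (y) x 9 mm with a central upright plate 12 (x) x 46 (y) mm, top 90 mm above the underside. Origin: centre of the underside; z up, y along the row. Stands in the tray of its colour; plates 20 mm apart. Pinch the 12 mm, fingers before and behind, pads 65 mm up.
- tile_red: Loose copper red test tile (top band darker, foot bare buff clay), 0.11 to 0.21 kg: foot 40 (x) x 46 (y) x 9 mm with a central upright plate 12 (x) x 46 (y) mm, top 90 mm above the underside. Origin: centre of the underside; z up, y along the row. Stands in the tray of its colour; plates 20 mm apart. Pinch the 12 mm, fingers before and behind, pads 65 mm up.
- tile_yellow: Loose honey yellow test tile (top band darker, foot bare buff clay), 0.11 to 0.21 kg: foot 40 (x) x 46 (y) x 9 mm with a central upright plate 12 (x) x 46 (y) mm, top 90 mm above the underside. Origin: centre of the underside; z up, y along the row. Stands in the tray of its colour; plates 20 mm apart. Pinch the 12 mm, fingers before and behind, pads 65 mm up.
- tray_blue: Fixed buff clay catch tray on the kiln rack, with runs of deep cobalt blue glaze; the blue tile stands in it at the start, so it marks that tile's place in the row. 62 (x) x 60 (y) mm, rim 8 mm high, floor 5 mm thick (tile's underside 53 mm above the table). Origin: centre of its underside, 48 mm above the table; axes as the kiln rack's.
- tray_green: Fixed buff clay catch tray on the kiln rack, with runs of leaf green glaze; the green tile stands in it at the start, so it marks that tile's place in the row. 62 (x) x 60 (y) mm, rim 8 mm high, floor 5 mm thick (tile's underside 53 mm above the table). Origin: centre of its underside, 48 mm above the table; axes as the kiln rack's.
- tray_red: Fixed buff clay catch tray on the kiln rack, with runs of copper red glaze; the red tile stands in it at the start, so it marks that tile's place in the row. 62 (x) x 60 (y) mm, rim 8 mm high, floor 5 mm thick (tile's underside 53 mm above the table). Origin: centre of its underside, 48 mm above the table; axes as the kiln rack's.
- tray_yellow: Fixed buff clay catch tray on the kiln rack, with runs of honey yellow glaze; the yellow tile stands in it at the start, so it marks that tile's place in the row. 62 (x) x 60 (y) mm, rim 8 mm high, floor 5 mm thick (tile's underside 53 mm above the table). Origin: centre of its underside, 48 mm above the table; axes as the kiln rack's.
- kiln_rack: Fixed white-topped slab 170 (x) x 290 (y) mm, top at 48 mm, left or right of the display rack, turned up to 0.2 rad. Trays in a row along y at +99, +33, -33, -99 mm, x = -30. A cone pack (52 mm tall) and kiln post (38 mm) stand loose behind at x = +55. Origin: on the table under its centre; x away from the robot, y left.
- display_rack: Fixed empty brown wooden rack, 271 mm (y), turned up to 0.2 rad. Four pockets along y at +99, +33, -33, -99 mm, x = 0, each 62 (x) x 61 (y) mm inside, floor 10 mm above the table; above that floor dividers rise 6 mm, front lip 7, back rail (x = +31 to +43) 22. Origin: on the table under the middle; x away from the robot, y left.

How it is judged (in metres and radians):
At the end, for the whole second after the job is handed in: Each tile is in the display pocket with the same number from the left as its catch tray (within 12 mm along the row, 15 mm across), foot flat on the pocket floor (3 mm), leaning under 5 degrees, broad face to the front within 20 degrees, at rest and released (((y of tray_blue in the frame of kiln_rack between 0.087 and 0.111 m and y of tile_blue in the frame of display_rack between 0.087 and 0.111 m) or (y of tray_blue in the frame of kiln_rack between 0.021 and 0.045 m and y of tile_blue in the frame of display_rack between 0.021 and 0.045 m) or (y of tray_blue in the frame of kiln_rack between -0.045 and -0.021 m and y of tile_blue in the frame of display_rack between -0.045 and -0.021 m) or (y of tray_blue in the frame of kiln_rack between -0.111 and -0.087 m and y of tile_blue in the frame of display_rack between -0.111 and -0.087 m)) and x of tile_blue in the frame of display_rack between -0.015 and 0.015 m and z of tile_blue in the frame of display_rack between 0.007 and 0.013 m and angle between each of tile_blue, tile_green, tile_red, tile_yellow's own z axis and vertical below 0.09 rad and angle between the x axis of each of tile_blue, tile_green, tile_red, tile_yellow and the x axis of display_rack, either way round below 0.35 rad and linear speed of each of tile_blue, tile_green, tile_red, tile_yellow below 0.02 m/s and angular speed of each of tile_blue, tile_green, tile_red, tile_yellow below 0.15 rad/s and contact force between each of tile_blue, tile_green, tile_red, tile_yellow and the fingers below 0.1 N and ((y of tray_green in the frame of kiln_rack between 0.087 and 0.111 m and y of tile_green in the frame of display_rack between 0.087 and 0.111 m) or (y of tray_green in the frame of kiln_rack between 0.021 and 0.045 m and y of tile_green in the frame of display_rack between 0.021 and 0.045 m) or (y of tray_green in the frame of kiln_rack between -0.045 and -0.021 m and y of tile_green in the frame of display_rack between -0.045 and -0.021 m) or (y of tray_green in the frame of kiln_rack between -0.111 and -0.087 m and y of tile_green in the frame of display_rack between -0.111 and -0.087 m)) and x of tile_green in the frame of display_rack between -0.015 and 0.015 m and z of tile_green in the frame of display_rack between 0.007 and 0.013 m and ((y of tray_red in the frame of kiln_rack between 0.087 and 0.111 m and y of tile_red in the frame of display_rack between 0.087 and 0.111 m) or (y of tray_red in the frame of kiln_rack between 0.021 and 0.045 m and y of tile_red in the frame of display_rack between 0.021 and 0.045 m) or (y of tray_red in the frame of kiln_rack between -0.045 and -0.021 m and y of tile_red in the frame of display_rack between -0.045 and -0.021 m) or (y of tray_red in the frame of kiln_rack between -0.111 and -0.087 m and y of tile_red in the frame of display_rack between -0.111 and -0.087 m)) and x of tile_red in the frame of display_rack between -0.015 and 0.015 m and z of tile_red in the frame of display_rack between 0.007 and 0.013 m and ((y of tray_yellow in the frame of kiln_rack between 0.087 and 0.111 m and y of tile_yellow in the frame of display_rack between 0.087 and 0.111 m) or (y of tray_yellow in the frame of kiln_rack between 0.021 and 0.045 m and y of tile_yellow in the frame of display_rack between 0.021 and 0.045 m) or (y of tray_yellow in the frame of kiln_rack between -0.045 and -0.021 m and y of tile_yellow in the frame of display_rack between -0.045 and -0.021 m) or (y of tray_yellow in the frame of kiln_rack between -0.111 and -0.087 m and y of tile_yellow in the frame of display_rack between -0.111 and -0.087 m)) and x of tile_yellow in the frame of display_rack between -0.015 and 0.015 m and z of tile_yellow in the frame of display_rack between 0.007 and 0.013 m); the robot touches nothing.
It fails at once if a tile falls over (leans more than 35 degrees) (angle between any of tile_blue, tile_green, tile_red, tile_yellow's own z axis and vertical above 0.61 rad).
It fails at once if a tile is dropped (falls free by more than about 20 mm) ((contact force between tile_blue and anything else below 0.02 N and contact force between tile_blue and the fingers below 0.02 N and linear speed of tile_blue above 0.6 m/s) or (contact force between tile_green and anything else below 0.02 N and contact force between tile_green and the fingers below 0.02 N and linear speed of tile_green above 0.6 m/s) or (contact force between tile_red and anything else below 0.02 N and contact force between tile_red and the fingers below 0.02 N and linear speed of tile_red above 0.6 m/s) or (contact force between tile_yellow and anything else below 0.02 N and contact force between tile_yellow and the fingers below 0.02 N and linear speed of tile_yellow above 0.6 m/s)).
It fails at once if a tile is slammed on to the display rack (more than 60 N) (contact force between any of tile_blue, tile_green, tile_red, tile_yellow and display_rack above 60 N).
It also fails if it takes over 128 s, if anything falls off the work surface, if the arm or the gripper's body presses on something with over 40 N, if the wrist force passes 120 N, or if a joint passes its speed limit or range.

## Working session

There is one attempt and no reset: what is moved stays moved. The work goes in short steps, Python scripts to look and compute and a tool call to move; the robot and the scene stay as the last step left them, time stands still between calls to the robot, and variables do not carry over. Pictures are saved under pics/ and viewed, at most 14 in all, crops included, and the job is handed in when it is done.

Besides the shell and the picture viewer there is one more tool, called after "Call:" by a JSON object that holds its "api" and its "payload", one argument or row to a line. jog_arm: Moves the arm, as the interface text tells. Shifts and turns lie within -1 to 1; 1 stands for 0.1 m of shift or 180 degrees of turn. Its arguments: {"type":"object","properties":{"motion":{"type":"array","items":{"type":"array","items":{"type":"array","items":{"type":"number"}}}},"grip_force":{"type":"number"}},"required":["motion"]}

```bash
mkdir -p pics; cat > h.py <<'E'
import numpy as np, cv2
from cell import env
def cam(n):
    im,d=env.read_camera(n); return im,d
def pts(n,d):
    c=env.camera_info(n);K=np.array(c["camera_matrix"]);o=np.array(c["origin"]);R=np.array(c["orientation"])
    if R.size==3:
        from scipy.spatial.transform import Rotation as Ro
        R=Ro.from_euler('xyz',R,degrees=True).as_matrix()
    v,u=np.indices(d.shape)
    p=np.stack([(u-K[0,2])/K[0,0]*d,(v-K[1,2])/K[1,1]*d,d],-1)
    return p@R.T+o
E
python3 - <<'E'
from h import *
for n in("top","scene"):
    im,d=cam(n);cv2.imwrite(f"pics/{n}0.png",im[...,::-1]);np.savez(f"{n}0.npz",im=im,d=d)
    print(env.camera_info(n))
print(env.get_obs())
E
```

```text
{'camera_matrix': array([[421.87029313,   0.        , 310.81991983],
       [  0.        , 421.87029313, 202.33427907],
       [  0.        ,   0.        ,   1.        ]]), 'origin': array([0.40849368, 0.00899851, 1.0385324 ]), 'orientation': array([-173.33242283,   -0.9103523 ,  -91.0716475 ])}
{'camera_matrix': array([[472.49603409,   0.        , 322.60169592],
       [  0.        , 472.49603409, 191.89133789],
       [  0.        ,   0.        ,   1.        ]]), 'origin': array([ 1.28685885, -0.08699158,  0.76839476]), 'orientation': array([-131.26743689,   -1.14004532,   85.24811153])}
{'time_s': 0.1, 'qpos': array([-74.0778664 ,  18.43449542,  -4.01633844,  83.1696327 ,
         1.29452715,  78.54013762,  -3.25624955]), 'joint_velocities': array([ 0.00341846, -0.07050912, -0.00968279, -0.11838348,  0.02523854,
       -0.00040438, -0.00545577]), 'effort': array([-4.23030096e-04, -4.92573988e+01, -4.06054202e-01, -3.13400280e+01,
       -6.41120598e-02,  3.93957202e-02,  8.07099923e-05]), 'tool_pos': array([0.1693942 , 0.62704108, 0.23555948]), 'tool_rot': array([-1.79900945e+02,  4.79096463e-03,  1.64891925e+02]), 'force': array([-0.43645953, -0.23387326, -0.6075075 ]), 'wrist_torque': array([ 0.02551547,  0.01971574, -0.03069162]), 'grasp_force': 0.0, 'grip_width': 0.08693057285917659}
```

View pics/top0.png

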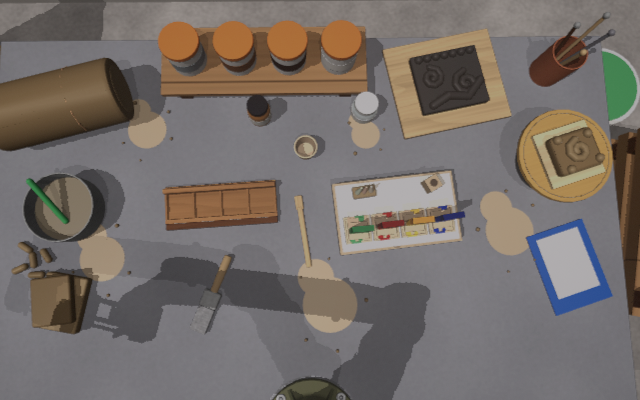

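View pics/scene0.png

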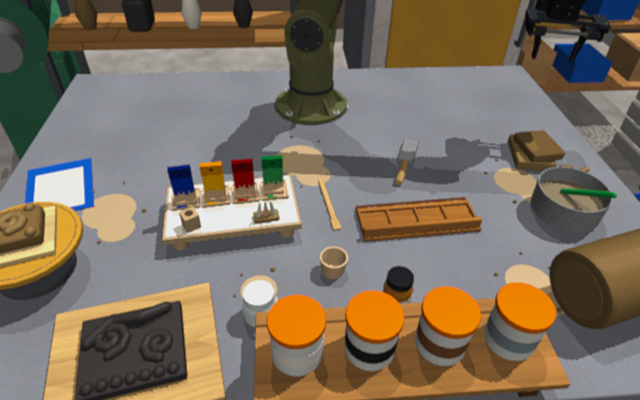

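Top view: the kiln rack is at about (397,213), with tiles left to right green (360,228), red (390,224), yellow (422,220) and blue (450,216). The empty display rack is at about (221,204). The scene view confirms the order.

```bash
cat > meas.py <<'E'
from h import *
def tiles(n,im,d):
    P=pts(n,d);hsv=cv2.cvtColor(im,cv2.COLOR_RGB2HSV);H,S=hsv[...,0],hsv[...,1]
    out={}
    reg=(P[...,0]>.3)&(P[...,0]<.75)&(abs(P[...,1])<.5)&(d>0)
    for c,(a,b) in dict(green=(50,85),red=(172,8),yellow=(14,32),blue=(105,130)).items():
        h=((H>=a)|(H<=b)) if a>b else (H>=a)&(H<=b)
        out[c]=P[h&(S>110)&reg]
    return out
E
python3 - <<'E'
from meas import *
for n in("top","scene"):
    z=np.load(n+"0.npz");im,d=z["im"],z["d"];P=pts(n,d)
    hsv=cv2.cvtColor(im,cv2.COLOR_RGB2HSV);H,S,V=[hsv[...,i].astype(int) for i in range(3)]
    x,y,h=P[...,0],P[...,1],P[...,2]
    print(n,"table z",np.median(h[(x>.4)&(x<.6)&(abs(y-.05)<.04)]))
    reg=(x>.4)&(x<.72)&(d>0)
    w=reg&(y<0)&(y>-.37)&(h>.04)&(h<.056)
    q=P[w][:,:2];r=cv2.minAreaRect((q*1000).astype(np.float32));print("kiln",r,np.median(P[w][:,2]))
    m=reg&(y>.05)&(y<.42)&(h>.008)&(h<.06)&(S>90)&((H<20)|(H>172))
    m=m.astype(np.uint8);k,l,st,_=cv2.connectedComponentsWithStats(m);i=1+np.argmax(st[1:,4]);m=l==i
    q=(P[m][:,:2]*1000).astype(np.float32);r=cv2.minAreaRect(q);print("disp",r,st[i]);
    print("  corners",cv2.boxPoints(r).round().tolist())
    rail=m&(h>.027)&(h<.036);q=(P[rail][:,:2]*1000).astype(np.float32);print("  rail",cv2.minAreaRect(q),len(q))
    for c,q in tiles(n,im,d).items():
        q=q[(q[:,2]>.134)&(q[:,2]<.152)];
        if len(q)>4: print(c,len(q),q.mean(0).round(4),np.ptp(q,0).round(3),cv2.minAreaRect((q[:,:2]*1000).astype(np.float32)))
E
```

```text
top table z -0.000636498780632655
kiln ((557.3766479492188, -179.99053955078125), (295.4916076660156, 340.66790771484375), 5.257867336273193) 0.0477694237381332
disp ((526.8489379882812, 210.61538696289062), (104.4888916015625, 268.9144592285156), 3.2844126224517822) [ 163  180  114   50 3829]
  corners [[467.0, 342.0], [482.0, 73.0], [587.0, 79.0], [571.0, 348.0]]
  rail ((566.5132446289062, 212.4227294921875), (12.904756546020508, 267.4855651855469), 3.145832061767578) 527
green 93 [ 0.4557 -0.1166  0.1424] [0.011 0.045 0.008] ((455.2636413574219, -116.60247039794922), (10.92638874053955, 45.22142028808594), 0.09536407142877579)
red 130 [ 0.4645 -0.1805  0.1423] [0.015 0.046 0.007] ((464.4258728027344, -181.09120178222656), (12.563570022583008, 46.60000991821289), 5.124835968017578)
yellow 136 [ 0.4736 -0.2405  0.1421] [0.271 0.757 0.011] ((593.583251953125, 111.69403076171875), (802.5633544921875, 27.261825561523438), 71.24392700195312)
blue 107 [ 0.4795 -0.3122  0.1426] [0.015 0.045 0.007] ((479.408203125, -312.33294677734375), (10.90277099609375, 44.448604583740234), 8.451730728
[... 414 characters left out ...]
0390625), (15.525753021240234, 269.0242004394531), 3.2360599040985107) 569
green 139 [ 0.4587 -0.1179  0.1411] [0.016 0.043 0.012] ((457.235595703125, -118.30440521240234), (15.111361503601074, 43.99787521362305), 3.0804176330566406)
red 147 [ 0.4679 -0.1814  0.1413] [0.018 0.045 0.012] ((465.770263671875, -181.7388916015625), (14.697733879089355, 45.188270568847656), 5.475037097930908)
yellow 244 [0.5679 0.0024 0.1403] [0.286 0.771 0.013] ((609.1004638671875, 114.16702270507812), (818.3516845703125, 35.2027587890625), 69.84339141845703)
blue 138 [ 0.4835 -0.3126  0.1415] [0.018 0.044 0.013] ((481.0591125488281, -312.7933044433594), (13.746804237365723, 43.55479049682617), 7.677818298339844)
```

```bash
python3 - <<'E'
from meas import *
a=np.radians(3.2);R=np.array([[np.cos(a),-np.sin(a)],[np.sin(a),np.cos(a)]]);o=np.array([.5297,.2099])
for n in("top","scene"):
    z=np.load(n+"0.npz");P=pts(n,z["d"]);l=(P[...,:2]-o)@R;h=P[...,2]
    print(n,"x-profile")
    print([(x,(np.median(h[(abs(l[...,0]*1000-x)<1.5)&(abs(abs(l[...,1])-.066)>.014)&(abs(l[...,1])<.125)&(abs(l[...,1])>.01)])*1000).round(1)) for x in range(-64,56,4)])
    print("y-profile",[(y,(np.median(h[(abs(l[...,1]*1000-y)<1.5)&(abs(l[...,0])<.022)])*1000).round(1)) for y in range(-150,151,3)])
    ak=np.radians(7.05);Rk=np.array([[np.cos(ak),-np.sin(ak)],[np.sin(ak),np.cos(ak)]])
    for c,q in tiles(n,z["im"],z["d"]).items():
        q=q[(q[:,2]>.134)&(q[:,2]<.152)&(q[:,0]<.52)&(q[:,1]<-.08)&(q[:,1]>-.36)]
        lo=q[:,:2]@Rk; mid=(np.percentile(lo,2,0)+np.percentile(lo,98,0))/2
        print(c,(Rk@mid*1000).round(1),"slope deg",np.degrees(np.arctan(-np.polyfit(q[:,1],q[:,0],1)[0])).round(1))
E
```

```text
top x-profile
[(-64, np.float64(-1.2)), (-60, np.float64(-1.1)), (-56, np.float64(2.1)), (-52, np.float64(11.9)), (-48, np.float64(12.0)), (-44, np.float64(12.0)), (-40, np.float64(15.4)), (-36, np.float64(15.7)), (-32, np.float64(15.7)), (-28, np.float64(8.7)), (-24, np.float64(8.9)), (-20, np.float64(9.1)), (-16, np.float64(9.2)), (-12, np.float64(9.1)), (-8, np.float64(8.9)), (-4, np.float64(9.2)), (0, np.float64(8.7)), (4, np.float64(8.5)), (8, np.float64(9.1)), (12, np.float64(9.0)), (16, np.float64(9.2)), (20, np.float64(8.6)), (24, np.float64(9.1)), (28, np.float64(8.9)), (32, np.float64(25.2)), (36, np.float64(30.6)), (40, np.float64(30.9)), (44, np.float64(26.2)), (48, np.float64(9.5)), (52, np.float64(-0.5))]
y-profile [(-150, np.float64(-1.0)), (-147, np.float64(-1.0)), (-144, np.float64(-2.0)), (-141, np.float64(-0.4)), (-138, np.float64(-0.2)), (-135, np.float64(-1.1)), (-132, np.float64(12.9)), (-129, np.float64(14.4)), (-126, np.float64(9.2)), (-123, np.float64(9.0)), (-120, np.float64(8.7)), (-117, np.float64(9.4)), (-114, np.float64(8.9)), (-111, np.float64(9.2)), (-
[... 4918 characters left out ...]
np.float64(10.3)), (93, np.float64(11.1)), (96, np.float64(9.6)), (99, np.float64(11.0)), (102, np.float64(10.4)), (105, np.float64(10.6)), (108, np.float64(9.6)), (111, np.float64(10.1)), (114, np.float64(9.9)), (117, np.float64(9.7)), (120, np.float64(9.8)), (123, np.float64(10.7)), (126, np.float64(9.6)), (129, np.float64(11.6)), (132, np.float64(14.7)), (135, np.float64(15.3)), (138, np.float64(nan)), (141, np.float64(nan)), (144, np.float64(1.2)), (147, np.float64(0.2)), (150, np.float64(-0.1))]
green [ 457.2 -118.2] slope deg 3.8
red [ 466.3 -181.9] slope deg 6.2
yellow [ 473.6 -247.4] slope deg 6.0
blue [ 482.1 -313. ] slope deg 7.6
  return _methods._mean(a, axis=axis, dtype=dtype,
  ret = ret.dtype.type(ret / rcount)
```

Call:
{"api": "jog_arm", "payload": {
  "motion": [
    [[-0.4,-0.2,0,0,0,0.04,0.4],[-0.97,-0.52,0,0,0,0.2,0.4],[-0.97,-0.52,0,0,0,0.2,0.4],[-0.97,-0.52,0,0,0,0.2,0.4],[-0.97,-0.52,0,0,0,0.2,0.4]]
  ],
  "grip_force": 20
}}

```text
time_s: 0.6
tool_pos: [0.2505, 0.5511, 0.2363]
tool_rot: [-180.0, 0.0, 128.5]
force: [-1.3, 0.2, -0.7]
grip_width: 0.0567
grasp_force: 0.0
```

Call:
{"api": "jog_arm", "payload": {
  "motion": [
    [[-0.97,0.24,0,0,0,0.19,0.4],[-0.97,0.24,0,0,0,0.19,0.4],[-0.97,0.24,0,0,0,0.19,0.4],[-0.97,0.24,0,0,0,0.19,0.4],[-0.97,0.24,0,0,0,0.19,0.4]]
  ]
}}

```text
time_s: 1.1
tool_pos: [0.3293, 0.4911, 0.2361]
tool_rot: [-180.0, 0.0, 94.6]
force: [-0.5, -0.4, -0.4]
grip_width: 0.0523
grasp_force: 0.0
```

Call:
{"api": "jog_arm", "payload": {
  "motion": [
    [[-0.4,0.4,0,0,0,0,0.4],[-0.8,0.78,0,0,0,0,0.4],[-1,0.78,0,0,0,0,0.4]]
  ]
}}

```text
time_s: 1.4
tool_pos: [0.4189, 0.3951, 0.2362]
tool_rot: [179.9, 0.1, 94.7]
force: [0.7, -0.5, -0.8]
grip_width: 0.0521
grasp_force: 0.0
```

Call:
{"api": "jog_arm", "payload": {
  "motion": [
    [[-0.5,0,0,0,0,0,0.4],[-1,0,0,0,0,0,0.4]]
  ]
}}

```text
time_s: 1.6
tool_pos: [0.4231, 0.2974, 0.236]
tool_rot: [-180.0, 0.1, 95.0]
force: [0.8, -0.4, 0.3]
grip_width: 0.052
grasp_force: 0.0
```

Call:
{"api": "jog_arm", "payload": {
  "motion": [
    [[-0.5,0,0,0,0,0,0.4],[-1,0,0,0,0,0,0.4]]
  ]
}}

```text
time_s: 1.8
tool_pos: [0.431, 0.1972, 0.2363]
tool_rot: [-180.0, 0.0, 95.0]
force: [1.6, -0.7, 0.4]
grip_width: 0.0521
grasp_force: 0.0
```

Call:
{"api": "jog_arm", "payload": {
  "motion": [
    [[-0.5,0,0,0,0,0,0.4],[-1,0,0,0,0,0,0.4]]
  ]
}}

```text
time_s: 2.0
tool_pos: [0.4392, 0.0977, 0.2365]
tool_rot: [180.0, -0.0, 95.0]
force: [1.5, 0.9, 0.6]
grip_width: 0.0524
grasp_force: 0.0
```

Call:
{"api": "jog_arm", "payload": {
  "motion": [
    [[-0.5,0,0,0,0,0,0.4],[-1,0,0,0,0,0,0.4]]
  ]
}}

```text
time_s: 2.2
tool_pos: [0.4475, -0.002, 0.2366]
tool_rot: [180.0, -0.0, 95.0]
force: [0.3, 0.3, 0.3]
grip_width: 0.0524
grasp_force: 0.0
```

Call:
{"api": "jog_arm", "payload": {
  "motion": [
    [[-0.5,0,0,0,0,0,0.4],[-1,0,0,0,0,0,0.4],[-1.0,0,0,0,0,0,0.4],[-1,0,0,0,0,0,0.4]]
  ]
}}

```text
time_s: 2.6
tool_pos: [0.4557, -0.1006, 0.2365]
tool_rot: [-180.0, -0.0, 94.7]
force: [0.2, 2.3, -0.3]
grip_width: 0.0523
grasp_force: 0.0
```

Call:
{"api": "jog_arm", "payload": {
  "motion": [
    [[-0.17,0,0,0,0,0,0.4],[-0.17,0,0.4,0,0,0,0.4],[-0.17,0,0.6,0,0,0,0.4],[-0.17,0,0.7,0,0,0,0.4],[-0.17,0,0.7,0,0,0,0.4]]
  ]
}}

```text
time_s: 3.1
tool_pos: [0.4566, -0.1153, 0.1654]
tool_rot: [-179.8, -0.0, 94.9]
force: [-0.1, 0.3, 0.4]
grip_width: 0.0517
grasp_force: 0.0
```

Call:
{"api": "jog_arm", "payload": {
  "motion": [
    [[0,0,0.2,0,0,0,0.4],[0,0,0.4,0,0,0,0.4],[0,0,0.53,0,0,0,0.4],[0,0,0.53,0,0,0,0.4]]
  ]
}}

```text
time_s: 3.5
tool_pos: [0.4568, -0.1163, 0.1128]
tool_rot: [-179.9, 0.0, 94.8]
force: [-0.2, 0.1, 0.1]
grip_width: 0.0521
grasp_force: 0.0
```

Call:
{"api": "jog_arm", "payload": {
  "motion": [
    [[0,0,0,0,0,0,0.55],[0,0,0,0,0,0,0.65],[0,0,0,0,0,0,0.72],[0,0,0,0,0,0,0.78],[0,0,0,0,0,0,0.84]]
  ],
  "grip_force": 25
}}

```text
time_s: 4.0
tool_pos: [0.4576, -0.117, 0.1139]
tool_rot: [180.0, -0.0, 94.7]
force: [-0.3, -0.3, 0.6]
grip_width: 0.0207
grasp_force: 0.0
```

Call:
{"api": "jog_arm", "payload": {
  "motion": [
    [[0,0,0,0,0,0,0.88],[0,0,0,0,0,0,1],[0,0,0,0,0,0,1],[0,0,0,0,0,0,1],[0,0,0,0,0,0,1]]
  ]
}}

```text
time_s: 4.5
tool_pos: [0.4572, -0.117, 0.1135]
tool_rot: [-180.0, -0.0, 94.7]
force: [-0.6, -0.4, 2.8]
grip_width: 0.0122
grasp_force: 25.0
```

Call:
{"api": "jog_arm", "payload": {
  "motion": [
    [[0,0,-0.05,0,0,0,1],[0,0,-0.15,0,0,0,1],[0,0,-0.3,0,0,0,1],[0,0,-0.3,0,0,0,1]]
  ]
}}

```text
time_s: 4.9
tool_pos: [0.4591, -0.1172, 0.1458]
tool_rot: [179.7, -0.0, 94.7]
force: [0.9, -0.7, -0.5]
grip_width: 0.0121
grasp_force: 25.0
```

```bash
python3 - <<'E'
from h import *
im,d=cam("scene");cv2.imwrite("pics/s1.png",cv2.resize(im[100:300,130:450,::-1],None,fx=2.4,fy=2.4))
E
```

```text
(no output)
```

View pics/s1.png

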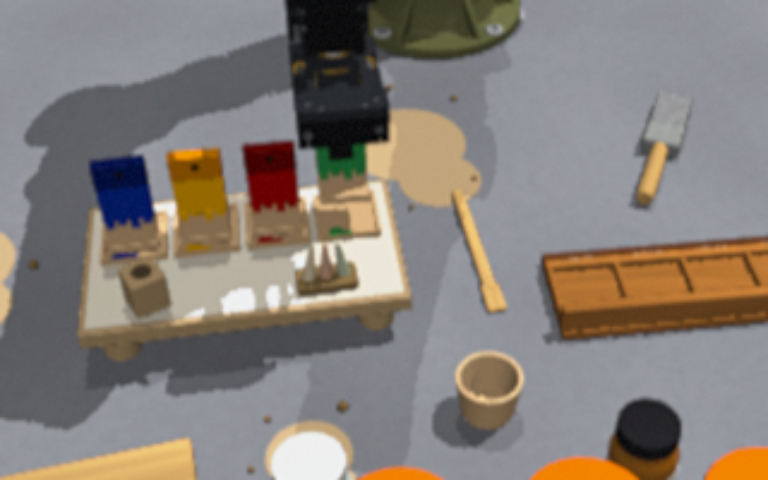

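Green is held upright, with its foot clear of the tray at about crop (340,190). I'll carry it to the left pocket.

Call:
{"api": "jog_arm", "payload": {
  "motion": [
    [[0,0,-0.25,0,0,0,1],[0,0,-0.5,0,0,0,1],[0,0,-0.7,0,0,0,1],[0.15,0,-0.7,0,0,0,1],[0.42,0.1,-0.7,0,0,0,1]]
  ]
}}

```text
time_s: 5.45
tool_pos: [0.4635, -0.0759, 0.214]
tool_rot: [179.9, -0.0, 94.4]
force: [0.1, 0.1, -0.7]
grip_width: 0.0118
grasp_force: 25.0
```

Call:
{"api": "jog_arm", "payload": {
  "motion": [
    [[0.33,0.05,0,0,0,0,1],[0.67,0.1,0,0,0,0,1],[1,0.2,0,0,0,0,1]]
  ]
}}

```text
time_s: 5.75
tool_pos: [0.475, 0.0283, 0.213]
tool_rot: [-180.0, -0.0, 94.7]
force: [0.1, 0.3, -1.0]
grip_width: 0.0119
grasp_force: 25.0
```

Call:
{"api": "jog_arm", "payload": {
  "motion": [
    [[0.33,0.1,0,0,0,0,1],[0.67,0.2,0,0,0,0,1],[1,0.3,0,0,0,0,1]]
  ]
}}

```text
time_s: 6.05
tool_pos: [0.4972, 0.1307, 0.2129]
tool_rot: [-180.0, -0.0, 94.7]
force: [-0.2, 0.7, -1.0]
grip_width: 0.0122
grasp_force: 25.0
```

Call:
{"api": "jog_arm", "payload": {
  "motion": [
    [[0.33,0.1,0,0,0,0,1],[0.67,0.2,0,0,0,0,1],[1,0.3,0,0,0,0,1]]
  ]
}}

```text
time_s: 6.35
tool_pos: [0.5189, 0.2328, 0.2127]
tool_rot: [-179.9, 0.0, 94.7]
force: [0.5, 0.1, -0.5]
grip_width: 0.012
grasp_force: 25.0
```

Call:
{"api": "jog_arm", "payload": {
  "motion": [
    [[0.33,0.05,0,0,0,0,1],[0.6,0.1,0,0,0,0,1],[0.77,0.1,0,0,0,0,1],[0.77,0.1,0,0,0,0,1],[0.77,0.1,0,0,0,0,1]]
  ]
}}

```text
time_s: 6.85
tool_pos: [0.5227, 0.3073, 0.2131]
tool_rot: [-180.0, 0.1, 94.6]
force: [-0.3, -1.1, -1.0]
grip_width: 0.0122
grasp_force: 25.0
```

Call:
{"api": "jog_arm", "payload": {
  "motion": [
    [[0.02,0.02,0.2,0,0,0,1],[0.02,0.02,0.45,0,0,0,1],[0.02,0.02,0.7,0,0,0,1],[0.02,0.02,0.9,0,0,0,1],[0.02,0.02,1,0,0,0,1]]
  ]
}}

```text
time_s: 7.35
tool_pos: [0.5242, 0.3079, 0.1119]
tool_rot: [-179.9, 0.1, 94.5]
force: [0.1, -0.2, -1.7]
grip_width: 0.0117
grasp_force: 25.0
```

Call:
{"api": "jog_arm", "payload": {
  "motion": [
    [[0,0,0.1,0,0,0,1],[0,0,0.2,0,0,0,1],[0,0,0.3,0,0,0,1],[0,0,0.36,0,0,0,1],[0,0,0.36,0,0,0,1]]
  ]
}}

```text
time_s: 7.85
tool_pos: [0.5241, 0.3107, 0.0766]
tool_rot: [-179.9, 0.0, 94.7]
force: [-0.5, 0.7, -1.8]
grip_width: 0.012
grasp_force: 25.0
```

Call:
{"api": "jog_arm", "payload": {
  "motion": [
    [[0,0,0.02,0,0,0,1],[0,0,0.04,0,0,0,1],[0,0,0.06,0,0,0,1],[0,0,0.06,0,0,0,1]]
  ]
}}

```text
time_s: 8.25
tool_pos: [0.5245, 0.311, 0.0715]
tool_rot: [-180.0, 0.0, 94.7]
force: [-0.3, 1.2, -0.6]
grip_width: 0.012
grasp_force: 25.0
```

```bash
python3 - <<'E'
from h import *
im,d=cam("scene");cv2.imwrite("pics/s2.png",cv2.resize(im[100:280,300:540,::-1],None,fx=3,fy=3))
E
```

```text
(no output)
```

View pics/s2.png

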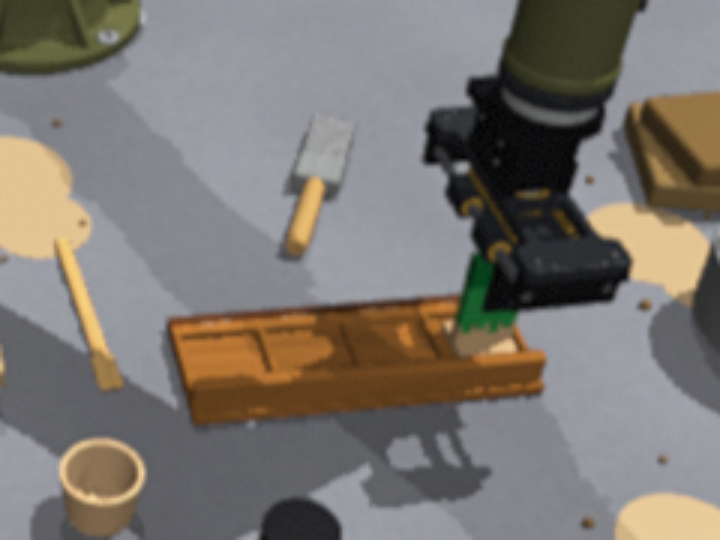

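Green is above the leftmost pocket (right end in this view, about (487,340)) and upright. I'll finish lowering it by feel.

Call:
{"api": "jog_arm", "payload": {
  "motion": [
    [[0,0,0.01,0,0,0,1],[0,0,0.01,0,0,0,1],[0,0,0.01,0,0,0,1]]
  ]
}}

```text
time_s: 8.6
tool_pos: [0.5246, 0.311, 0.0706]
tool_rot: [180.0, -0.0, 94.7]
force: [-0.1, 0.5, -0.8]
grip_width: 0.0119
grasp_force: 25.0
```

Call:
{"api": "jog_arm", "payload": {
  "motion": [
    [[0,0,0.01,0,0,0,1],[0,0,0.01,0,0,0,1],[0,0,0.01,0,0,0,1]]
  ]
}}

```text
time_s: 8.9
tool_pos: [0.5247, 0.311, 0.0706]
tool_rot: [-180.0, -0.0, 94.7]
force: [-2.6, -1.9, 5.5]
grip_width: 0.0119
grasp_force: 25.0
```

Call:
{"api": "jog_arm", "payload": {
  "motion": [
    [[0,0,0,0,0,0,0.82],[0,0,0,0,0,0,0.75],[0,0,0,0,0,0,0.6],[0,0,0,0,0,0,0.4],[0,0,0,0,0,0,0.4]]
  ]
}}

```text
time_s: 9.4
tool_pos: [0.5246, 0.3109, 0.0694]
tool_rot: [-180.0, 0.0, 94.7]
force: [-0.3, -0.3, -0.3]
grip_width: 0.0381
grasp_force: 0.0
```

Call:
{"api": "jog_arm", "payload": {
  "motion": [
    [[0,0,-0.1,0,0,0,0.4],[0,0,-0.3,0,0,0,0.4],[0,0,-0.6,0,0,0,0.4],[0,0,-0.9,0,0,0,0.4],[0,0,-0.9,0,0,0,0.4]]
  ]
}}

```text
time_s: 9.9
tool_pos: [0.5275, 0.3124, 0.1653]
tool_rot: [179.5, -0.3, 94.7]
force: [0.8, 0.4, 0.1]
grip_width: 0.0523
grasp_force: 0.0
```

Call:
{"api": "jog_arm", "payload": {
  "motion": [
    [[0,0,-0.3,0,0,0,0.4],[-0.2,0,-0.55,0,0,0,0.4],[-0.6,0,-0.55,0,0,0,0.4],[-1,0,-0.55,0,0,0,0.4]]
  ]
}}

```text
time_s: 10.3
tool_pos: [0.5331, 0.2109, 0.2157]
tool_rot: [179.9, -0.0, 94.8]
force: [0.1, -0.4, 0.2]
grip_width: 0.052
grasp_force: 0.0
```

Call:
{"api": "jog_arm", "payload": {
  "motion": [
    [[-0.4,-0.1,0,0,0,0,0.4],[-0.8,-0.2,0,0,0,0,0.4],[-1,-0.3,0,0,0,0,0.4]]
  ]
}}

```text
time_s: 10.6
tool_pos: [0.5109, 0.1046, 0.2148]
tool_rot: [180.0, 0.0, 94.4]
force: [0.1, 0.7, -0.0]
grip_width: 0.0519
grasp_force: 0.0
```

Call:
{"api": "jog_arm", "payload": {
  "motion": [
    [[-0.4,-0.1,0,0,0,0,0.4],[-0.8,-0.2,0,0,0,0,0.4],[-1,-0.3,0,0,0,0,0.4]]
  ]
}}

```text
time_s: 10.9
tool_pos: [0.4888, 0.0031, 0.2148]
tool_rot: [180.0, 0.0, 94.4]
force: [0.5, 0.7, -0.0]
grip_width: 0.0526
grasp_force: 0.0
```

Call:
{"api": "jog_arm", "payload": {
  "motion": [
    [[-0.4,-0.1,0,0,0,0,0.4],[-0.8,-0.2,0,0,0,0,0.4],[-1,-0.3,0,0,0,0,0.4]]
  ]
}}

```text
time_s: 11.2
tool_pos: [0.4669, -0.0982, 0.2148]
tool_rot: [180.0, 0.0, 94.5]
force: [-0.5, 0.8, 0.0]
grip_width: 0.0523
grasp_force: 0.0
```

Call:
{"api": "jog_arm", "payload": {
  "motion": [
    [[-0.4,-0.05,0,0,0,0,0.4],[-0.7,-0.1,0,0,0,0,0.4],[-0.86,-0.1,0,0,0,0,0.4],[-0.86,-0.1,0,0,0,0,0.4],[-0.86,-0.1,0,0,0,0,0.4]]
  ]
}}

```text
time_s: 11.7
tool_pos: [0.4647, -0.1804, 0.2144]
tool_rot: [-180.0, -0.1, 94.7]
force: [0.4, 0.9, -0.3]
grip_width: 0.0524
grasp_force: 0.0
```

```bash
python3 - <<'E'
from h import *
im,d=cam("scene");cv2.imwrite("pics/s3.png",im[100:300,130:530,::-1].repeat(2,0).repeat(2,1))
P=pts("scene",d);hsv=cv2.cvtColor(im,cv2.COLOR_RGB2HSV)
m=(hsv[...,0]>50)&(hsv[...,0]<85)&(hsv[...,1]>110)&(P[...,1]>.15)&(P[...,1]<.4)&(P[...,0]<.62)
q=P[m];print(q.mean(0),np.percentile(q,2,0),np.percentile(q,98,0))
E
```

```text
[0.52974014 0.30798685 0.07142112] [0.52316327 0.2869367  0.03345654] [0.53347351 0.33007861 0.10183991]
```

View pics/s3.png

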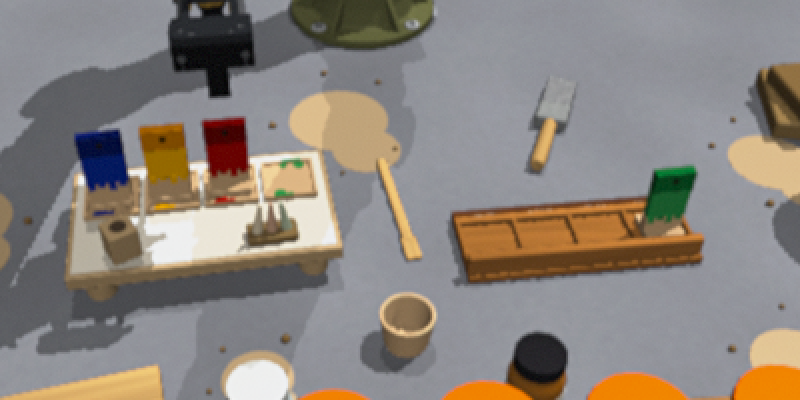

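Green stands upright in the leftmost pocket (crop (667,205)). Red, yellow and blue are undisturbed. Next is red.

Call:
{"api": "jog_arm", "payload": {
  "motion": [
    [[0,0,0.25,0,0,0,0.4],[0,0,0.5,0,0,0,0.4],[0,0,0.75,0,0,0,0.4],[0,0,1,0,0,0,0.4],[0,0,1,0,0,0,0.4]]
  ]
}}

```text
time_s: 12.25
tool_pos: [0.4624, -0.1789, 0.1116]
tool_rot: [-179.6, -0.1, 94.8]
force: [0.2, -0.4, 0.7]
grip_width: 0.0521
grasp_force: 0.0
```

Call:
{"api": "jog_arm", "payload": {
  "motion": [
    [[0,0,0,0,0,0,0.55],[0,0,0,0,0,0,0.65],[0,0,0,0,0,0,0.72],[0,0,0,0,0,0,0.78],[0,0,0,0,0,0,0.84]]
  ]
}}

```text
time_s: 12.75
tool_pos: [0.465, -0.1816, 0.1151]
tool_rot: [179.9, -0.0, 94.7]
force: [-0.1, 0.5, -0.2]
grip_width: 0.0204
grasp_force: 0.0
```

Call:
{"api": "jog_arm", "payload": {
  "motion": [
    [[0,0,0,0,0,0,0.88],[0,0,0,0,0,0,1],[0,0,0,0,0,0,1],[0,0,0,0,0,0,1],[0,0,0,0,0,0,1]]
  ]
}}

```text
time_s: 13.25
tool_pos: [0.4646, -0.1816, 0.1146]
tool_rot: [-180.0, -0.0, 94.7]
force: [-0.7, -0.0, 2.8]
grip_width: 0.0114
grasp_force: 25.0
```

Call:
{"api": "jog_arm", "payload": {
  "motion": [
    [[0,0,-0.05,0,0,0,1],[0,0,-0.15,0,0,0,1],[0,0,-0.3,0,0,0,1],[0,0,-0.3,0,0,0,1]]
  ]
}}

```text
time_s: 13.65
tool_pos: [0.4661, -0.1821, 0.1466]
tool_rot: [179.8, 0.0, 94.7]
force: [0.4, -0.3, -1.8]
grip_width: 0.0119
grasp_force: 25.0
```

Call:
{"api": "jog_arm", "payload": {
  "motion": [
    [[0,0,-0.25,0,0,0,1],[0,0,-0.5,0,0,0,1],[0,0,-0.7,0,0,0,1],[0.15,0,-0.7,0,0,0,1],[0.42,0.1,-0.7,0,0,0,1]]
  ]
}}

```text
time_s: 14.15
tool_pos: [0.4706, -0.1409, 0.2152]
tool_rot: [179.9, 0.0, 94.4]
force: [0.6, 0.9, -1.4]
grip_width: 0.0121
grasp_force: 25.0
```

Call:
{"api": "jog_arm", "payload": {
  "motion": [
    [[0.33,0.05,0,0,0,0,1],[0.67,0.1,0,0,0,0,1],[1,0.2,0,0,0,0,1]]
  ]
}}

```text
time_s: 14.45
tool_pos: [0.4824, -0.0363, 0.2143]
tool_rot: [-180.0, -0.1, 94.7]
force: [1.5, 0.0, -1.1]
grip_width: 0.0118
grasp_force: 25.0
```

Call:
{"api": "jog_arm", "payload": {
  "motion": [
    [[0.33,0.1,0,0,0,0,1],[0.67,0.2,0,0,0,0,1],[1,0.3,0,0,0,0,1]]
  ]
}}

```text
time_s: 14.75
tool_pos: [0.5046, 0.0661, 0.2142]
tool_rot: [-180.0, -0.0, 94.7]
force: [1.1, 0.1, -1.3]
grip_width: 0.0121
grasp_force: 25.0
```

Call:
{"api": "jog_arm", "payload": {
  "motion": [
    [[0.33,0.1,0,0,0,0,1],[0.67,0.2,0,0,0,0,1],[1,0.3,0,0,0,0,1]]
  ]
}}

```text
time_s: 15.05
tool_pos: [0.5263, 0.1682, 0.2141]
tool_rot: [-180.0, -0.0, 94.7]
force: [-0.3, 0.4, -0.5]
grip_width: 0.0117
grasp_force: 25.0
```

Call:
{"api": "jog_arm", "payload": {
  "motion": [
    [[0.33,0.04,0,0,0,0,1],[0.6,0.08,0,0,0,0,1],[0.77,0.08,0,0,0,0,1],[0.77,0.08,0,0,0,0,1],[0.77,0.08,0,0,0,0,1]]
  ]
}}

```text
time_s: 15.55
tool_pos: [0.5281, 0.2426, 0.2143]
tool_rot: [-180.0, 0.1, 94.6]
force: [0.5, -0.0, -1.2]
grip_width: 0.0123
grasp_force: 25.0
```

Call:
{"api": "jog_arm", "payload": {
  "motion": [
    [[0,0,0.2,0,0,0,1],[0,0,0.4,0,0,0,1],[0,0,0.6,0,0,0,1],[0,0,0.6,0,0,0,1],[0,0,0.6,0,0,0,1]]
  ]
}}

```text
time_s: 16.05
tool_pos: [0.5285, 0.2422, 0.1551]
tool_rot: [180.0, 0.0, 94.5]
force: [-0.6, 1.0, -2.3]
grip_width: 0.0119
grasp_force: 25.0
```

Call:
{"api": "jog_arm", "payload": {
  "motion": [
    [[0,0,0.2,0,0,0,1],[0,0,0.4,0,0,0,1],[0,0,0.6,0,0,0,1],[0,0,0.75,0,0,0,1],[0,0,0.75,0,0,0,1]]
  ]
}}

```text
time_s: 16.55
tool_pos: [0.5273, 0.2432, 0.0785]
tool_rot: [-179.9, 0.1, 94.7]
force: [-1.6, -0.7, -2.1]
grip_width: 0.0117
grasp_force: 25.0
```

Call:
{"api": "jog_arm", "payload": {
  "motion": [
    [[0,0,0.02,0,0,0,1],[0,0,0.04,0,0,0,1],[0,0,0.06,0,0,0,1],[0,0,0.06,0,0,0,1]]
  ]
}}

```text
time_s: 16.95
tool_pos: [0.5282, 0.2442, 0.0739]
tool_rot: [180.0, -0.0, 94.7]
force: [-0.4, 1.0, -1.7]
grip_width: 0.0117
grasp_force: 25.0
```

Call:
{"api": "jog_arm", "payload": {
  "motion": [
    [[0,0,0.01,0,0,0,1],[0,0,0.01,0,0,0,1],[0,0,0.01,0,0,0,1]]
  ]
}}

```text
time_s: 17.25
tool_pos: [0.5281, 0.244, 0.0727]
tool_rot: [180.0, -0.0, 94.7]
force: [0.1, 0.1, -1.8]
grip_width: 0.0115
grasp_force: 25.0
```

Call:
{"api": "jog_arm", "payload": {
  "motion": [
    [[0,0,0.01,0,0,0,1],[0,0,0.01,0,0,0,1],[0,0,0.01,0,0,0,1]]
  ]
}}

```text
time_s: 17.55
tool_pos: [0.5283, 0.2441, 0.0717]
tool_rot: [180.0, -0.0, 94.7]
force: [0.2, 0.2, -0.6]
grip_width: 0.0117
grasp_force: 25.0
```

Call:
{"api": "jog_arm", "payload": {
  "motion": [
    [[0,0,0.005,0,0,0,1],[0,0,0.005,0,0,0,1],[0,0,0.005,0,0,0,1]]
  ]
}}

```text
time_s: 17.85
tool_pos: [0.5283, 0.2441, 0.0717]
tool_rot: [180.0, -0.0, 94.7]
force: [-1.3, -0.8, 5.8]
grip_width: 0.012
grasp_force: 25.0
```

Call:
{"api": "jog_arm", "payload": {
  "motion": [
    [[0,0,0,0,0,0,0.82],[0,0,0,0,0,0,0.75],[0,0,0,0,0,0,0.6],[0,0,0,0,0,0,0.4],[0,0,0,0,0,0,0.4]]
  ]
}}

```text
time_s: 18.35
tool_pos: [0.528, 0.244, 0.0709]
tool_rot: [-180.0, 0.0, 94.7]
force: [-0.0, 0.0, -0.8]
grip_width: 0.0381
grasp_force: 0.0
```

Call:
{"api": "jog_arm", "payload": {
  "motion": [
    [[0,0,-0.1,0,0,0,0.4],[0,0,-0.3,0,0,0,0.4],[0,0,-0.6,0,0,0,0.4],[0,0,-0.9,0,0,0,0.4],[0,0,-0.9,0,0,0,0.4]]
  ]
}}

```text
time_s: 18.85
tool_pos: [0.531, 0.2452, 0.1665]
tool_rot: [179.5, -0.3, 94.7]
force: [-0.0, 0.3, 0.4]
grip_width: 0.052
grasp_force: 0.0
```

Call:
{"api": "jog_arm", "payload": {
  "motion": [
    [[0,0,-0.3,0,0,0,0.4],[-0.2,0,-0.55,0,0,0,0.4],[-0.6,0,-0.55,0,0,0,0.4],[-1,0,-0.55,0,0,0,0.4]]
  ]
}}

```text
time_s: 19.25
tool_pos: [0.5365, 0.144, 0.217]
tool_rot: [179.9, -0.0, 94.8]
force: [2.2, -1.3, -0.2]
grip_width: 0.0521
grasp_force: 0.0
```

Call:
{"api": "jog_arm", "payload": {
  "motion": [
    [[-0.4,-0.1,0,0,0,0,0.4],[-0.8,-0.2,0,0,0,0,0.4],[-1,-0.3,0,0,0,0,0.4]]
  ]
}}

```text
time_s: 19.55
tool_pos: [0.5141, 0.0379, 0.2161]
tool_rot: [180.0, 0.0, 94.4]
force: [0.0, -0.6, 1.0]
grip_width: 0.0521
grasp_force: 0.0
```

Call:
{"api": "jog_arm", "payload": {
  "motion": [
    [[-0.4,-0.1,0,0,0,0,0.4],[-0.8,-0.2,0,0,0,0,0.4],[-1,-0.3,0,0,0,0,0.4]]
  ]
}}

```text
time_s: 19.85
tool_pos: [0.4921, -0.0631, 0.2162]
tool_rot: [180.0, 0.0, 94.5]
force: [0.4, -0.7, -0.1]
grip_width: 0.0517
grasp_force: 0.0
```

Call:
{"api": "jog_arm", "payload": {
  "motion": [
    [[-0.4,-0.1,0,0,0,0,0.4],[-0.8,-0.2,0,0,0,0,0.4],[-1,-0.3,0,0,0,0,0.4]]
  ]
}}

```text
time_s: 20.15
tool_pos: [0.4703, -0.165, 0.2163]
tool_rot: [180.0, 0.0, 94.5]
force: [0.3, 0.4, -0.5]
grip_width: 0.052
grasp_force: 0.0
```

Call:
{"api": "jog_arm", "payload": {
  "motion": [
    [[-0.4,-0.05,0,0,0,0,0.4],[-0.7,-0.06,0,0,0,0,0.4],[-0.85,-0.06,0,0,0,0,0.4],[-0.85,-0.06,0,0,0,0,0.4],[-0.85,-0.06,0,0,0,0,0.4]]
  ]
}}

```text
time_s: 20.65
tool_pos: [0.4721, -0.2461, 0.2158]
tool_rot: [-180.0, -0.1, 94.7]
force: [0.1, 1.2, -0.2]
grip_width: 0.0524
grasp_force: 0.0
```

```bash
python3 - <<'E'
from meas import *
im,d=cam("scene");cv2.imwrite("pics/s4.png",im[100:300,130:530,::-1].repeat(2,0).repeat(2,1))
for c,q in tiles("scene",im,d).items():
    q=q[(q[:,2]>.07)&(q[:,0]<.56)]
    if len(q)>5: print(c,len(q),q.mean(0).round(4),np.percentile(q,[3,97],axis=0).round(4).tolist())
E
```

```text
green 269 [0.529  0.2854 0.098 ] [[0.5201, -0.2314, 0.0714], [0.5342, 0.3298, 0.2755]]
red 267 [0.5329 0.2357 0.0923] [[0.5252, 0.2198, 0.0717], [0.5374, 0.2634, 0.1029]]
yellow 795 [ 0.4767 -0.247   0.1676] [[0.4407, -0.2806, 0.0748], [0.4951, -0.2117, 0.4561]]
blue 620 [ 0.4857 -0.3086  0.1283] [[0.4785, -0.3336, 0.0791], [0.4966, -0.245, 0.3422]]
```

View pics/s4.png

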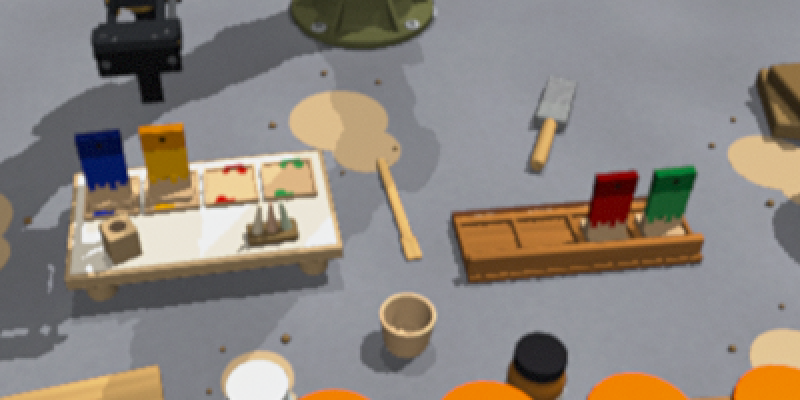

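Red stands upright in pocket 2 (crop (610,200)) and green in pocket 1. Next is yellow.

Call:
{"api": "jog_arm", "payload": {
  "motion": [
    [[0,0,0.25,0,0,0,0.4],[0,0,0.5,0,0,0,0.4],[0,0,0.75,0,0,0,0.4],[0,0,1,0,0,0,0.4],[0,0,1,0,0,0,0.4]]
  ]
}}

```text
time_s: 21.2
tool_pos: [0.4701, -0.2441, 0.113]
tool_rot: [-179.7, -0.2, 94.8]
force: [-0.6, 0.7, -0.4]
grip_width: 0.0522
grasp_force: 0.0
```

Call:
{"api": "jog_arm", "payload": {
  "motion": [
    [[0,0,0.02,0,0,0,0.55],[0,0,0.02,0,0,0,0.65],[0,0,0.02,0,0,0,0.72],[0,0,0.02,0,0,0,0.78],[0,0,0.02,0,0,0,0.84]]
  ]
}}

```text
time_s: 21.7
tool_pos: [0.4724, -0.2473, 0.1147]
tool_rot: [179.9, 0.0, 94.7]
force: [0.2, -0.8, -0.5]
grip_width: 0.0201
grasp_force: 0.0
```

Call:
{"api": "jog_arm", "payload": {
  "motion": [
    [[0,0,0,0,0,0,0.88],[0,0,0,0,0,0,1],[0,0,0,0,0,0,1],[0,0,0,0,0,0,1],[0,0,0,0,0,0,1]]
  ]
}}

```text
time_s: 22.2
tool_pos: [0.472, -0.2472, 0.1141]
tool_rot: [-180.0, -0.0, 94.7]
force: [-0.5, -0.3, 0.6]
grip_width: 0.0121
grasp_force: 25.0
```

Call:
{"api": "jog_arm", "payload": {
  "motion": [
    [[0,0,-0.05,0,0,0,1],[0,0,-0.15,0,0,0,1],[0,0,-0.3,0,0,0,1],[0,0,-0.3,0,0,0,1]]
  ]
}}

```text
time_s: 22.6
tool_pos: [0.4736, -0.2481, 0.1467]
tool_rot: [179.7, 0.1, 94.7]
force: [-0.3, 0.3, -1.0]
grip_width: 0.0119
grasp_force: 25.0
```

Call:
{"api": "jog_arm", "payload": {
  "motion": [
    [[0,0,-0.25,0,0,0,1],[0,0,-0.5,0,0,0,1],[0,0,-0.7,0,0,0,1],[0.15,0,-0.7,0,0,0,1],[0.42,0.1,-0.7,0,0,0,1]]
  ]
}}

```text
time_s: 23.1
tool_pos: [0.4778, -0.2069, 0.2153]
tool_rot: [179.9, 0.1, 94.4]
force: [0.4, 0.5, -2.5]
grip_width: 0.0122
grasp_force: 25.0
```

Call:
{"api": "jog_arm", "payload": {
  "motion": [
    [[0.33,0.05,0,0,0,0,1],[0.67,0.1,0,0,0,0,1],[1,0.2,0,0,0,0,1]]
  ]
}}

```text
time_s: 23.4
tool_pos: [0.49, -0.1021, 0.2144]
tool_rot: [180.0, -0.1, 94.7]
force: [-0.4, 0.4, -1.5]
grip_width: 0.012
grasp_force: 25.0
```

Call:
{"api": "jog_arm", "payload": {
  "motion": [
    [[0.33,0.1,0,0,0,0,1],[0.67,0.2,0,0,0,0,1],[1,0.3,0,0,0,0,1]]
  ]
}}

```text
time_s: 23.7
tool_pos: [0.5122, 0.0004, 0.2144]
tool_rot: [179.9, -0.0, 94.7]
force: [0.4, 0.2, -1.2]
grip_width: 0.0116
grasp_force: 25.0
```

Call:
{"api": "jog_arm", "payload": {
  "motion": [
    [[0.33,0.1,0,0,0,0,1],[0.67,0.2,0,0,0,0,1],[1,0.3,0,0,0,0,1]]
  ]
}}

```text
time_s: 24.0
tool_pos: [0.5339, 0.1026, 0.2143]
tool_rot: [180.0, -0.0, 94.7]
force: [0.2, 0.4, -2.2]
grip_width: 0.0121
grasp_force: 25.0
```

Call:
{"api": "jog_arm", "payload": {
  "motion": [
    [[0.33,0.03,0,0,0,0,1],[0.6,0.05,0,0,0,0,1],[0.77,0.05,0,0,0,0,1],[0.77,0.05,0,0,0,0,1],[0.77,0.05,0,0,0,0,1]]
  ]
}}

```text
time_s: 24.5
tool_pos: [0.5326, 0.1767, 0.2141]
tool_rot: [180.0, 0.1, 94.6]
force: [0.9, -0.8, -1.5]
grip_width: 0.0119
grasp_force: 25.0
```

Call:
{"api": "jog_arm", "payload": {
  "motion": [
    [[0,0,0.2,0,0,0,1],[0,0,0.4,0,0,0,1],[0,0,0.6,0,0,0,1],[0,0,0.6,0,0,0,1],[0,0,0.6,0,0,0,1]]
  ]
}}

```text
time_s: 25.0
tool_pos: [0.5329, 0.1764, 0.1546]
tool_rot: [180.0, 0.0, 94.5]
force: [0.3, 0.6, -0.8]
grip_width: 0.0118
grasp_force: 25.0
```

Call:
{"api": "jog_arm", "payload": {
  "motion": [
    [[0,0,0.2,0,0,0,1],[0,0,0.4,0,0,0,1],[0,0,0.6,0,0,0,1],[0,0,0.75,0,0,0,1],[0,0,0.75,0,0,0,1]]
  ]
}}

```text
time_s: 25.5
tool_pos: [0.5317, 0.1774, 0.0781]
tool_rot: [-179.9, 0.1, 94.7]
force: [-0.6, 0.9, -1.5]
grip_width: 0.0117
grasp_force: 25.0
```

Call:
{"api": "jog_arm", "payload": {
  "motion": [
    [[0,0,0.02,0,0,0,1],[0,0,0.04,0,0,0,1],[0,0,0.06,0,0,0,1],[0,0,0.06,0,0,0,1]]
  ]
}}

```text
time_s: 25.9
tool_pos: [0.5327, 0.1783, 0.0734]
tool_rot: [180.0, -0.0, 94.7]
force: [-0.3, 0.1, -2.3]
grip_width: 0.0116
grasp_force: 25.0
```

Call:
{"api": "jog_arm", "payload": {
  "motion": [
    [[0,0,0.01,0,0,0,1],[0,0,0.01,0,0,0,1],[0,0,0.01,0,0,0,1]]
  ]
}}

```text
time_s: 26.2
tool_pos: [0.5325, 0.1782, 0.0722]
tool_rot: [180.0, -0.0, 94.7]
force: [0.5, 0.8, -1.1]
grip_width: 0.0119
grasp_force: 25.0
```

Call:
{"api": "jog_arm", "payload": {
  "motion": [
    [[0,0,0.01,0,0,0,1],[0,0,0.01,0,0,0,1],[0,0,0.01,0,0,0,1]]
  ]
}}

```text
time_s: 26.5
tool_pos: [0.5326, 0.1782, 0.0711]
tool_rot: [180.0, -0.0, 94.7]
force: [-0.2, -0.2, -1.6]
grip_width: 0.0116
grasp_force: 25.0
```

Call:
{"api": "jog_arm", "payload": {
  "motion": [
    [[0,0,0.005,0,0,0,1],[0,0,0.005,0,0,0,1],[0,0,0.005,0,0,0,1]]
  ]
}}

```text
time_s: 26.8
tool_pos: [0.5326, 0.1782, 0.0711]
tool_rot: [180.0, -0.0, 94.7]
force: [-1.9, -0.4, 4.8]
grip_width: 0.012
grasp_force: 25.0
```

Call:
{"api": "jog_arm", "payload": {
  "motion": [
    [[0,0,0.005,0,0,0,1],[0,0,0.005,0,0,0,1],[0,0,0.005,0,0,0,1]]
  ]
}}

```text
time_s: 27.1
tool_pos: [0.5327, 0.1782, 0.0711]
tool_rot: [180.0, -0.0, 94.7]
force: [-4.4, -1.5, 8.8]
grip_width: 0.0118
grasp_force: 25.0
```

Call:
{"api": "jog_arm", "payload": {
  "motion": [
    [[0,0,0,0,0,0,0.82],[0,0,0,0,0,0,0.75],[0,0,0,0,0,0,0.6],[0,0,0,0,0,0,0.4],[0,0,0,0,0,0,0.4]]
  ]
}}

```text
time_s: 27.6
tool_pos: [0.5324, 0.1782, 0.0699]
tool_rot: [-180.0, 0.0, 94.7]
force: [-0.1, -0.3, 0.6]
grip_width: 0.0378
grasp_force: 0.0
```

Call:
{"api": "jog_arm", "payload": {
  "motion": [
    [[0,0,-0.1,0,0,0,0.4],[0,0,-0.3,0,0,0,0.4],[0,0,-0.6,0,0,0,0.4],[0,0,-0.9,0,0,0,0.4],[0,0,-0.9,0,0,0,0.4]]
  ]
}}

```text
time_s: 28.1
tool_pos: [0.5355, 0.179, 0.1653]
tool_rot: [179.5, -0.2, 94.7]
force: [0.2, 0.1, 0.4]
grip_width: 0.052
grasp_force: 0.0
```

Call:
{"api": "jog_arm", "payload": {
  "motion": [
    [[0,0,-0.3,0,0,0,0.4],[-0.2,0,-0.55,0,0,0,0.4],[-0.6,0,-0.55,0,0,0,0.4],[-1,0,-0.55,0,0,0,0.4]]
  ]
}}

```text
time_s: 28.5
tool_pos: [0.541, 0.0781, 0.216]
tool_rot: [179.9, -0.0, 94.8]
force: [0.9, -0.0, -1.0]
grip_width: 0.0527
grasp_force: 0.0
```

Call:
{"api": "jog_arm", "payload": {
  "motion": [
    [[-0.4,-0.1,0,0,0,0,0.4],[-0.8,-0.2,0,0,0,0,0.4],[-1,-0.3,0,0,0,0,0.4]]
  ]
}}

```text
time_s: 28.8
tool_pos: [0.5182, -0.0279, 0.2151]
tool_rot: [180.0, 0.1, 94.4]
force: [0.1, -0.7, 0.0]
grip_width: 0.0523
grasp_force: 0.0
```

Call:
{"api": "jog_arm", "payload": {
  "motion": [
    [[-0.4,-0.1,0,0,0,0,0.4],[-0.8,-0.2,0,0,0,0,0.4],[-1,-0.3,0,0,0,0,0.4]]
  ]
}}

```text
time_s: 29.1
tool_pos: [0.4964, -0.1288, 0.2152]
tool_rot: [180.0, 0.0, 94.5]
force: [-0.2, -0.4, 0.2]
grip_width: 0.0519
grasp_force: 0.0
```

Call:
{"api": "jog_arm", "payload": {
  "motion": [
    [[-0.4,-0.1,0,0,0,0,0.4],[-0.8,-0.2,0,0,0,0,0.4],[-1,-0.3,0,0,0,0,0.4]]
  ]
}}

```text
time_s: 29.4
tool_pos: [0.4746, -0.2307, 0.2153]
tool_rot: [180.0, 0.1, 94.5]
force: [-0.1, 0.5, 0.2]
grip_width: 0.0521
grasp_force: 0.0
```

Call:
{"api": "jog_arm", "payload": {
  "motion": [
    [[-0.4,-0.02,0,0,0,0,0.4],[-0.7,-0.02,0,0,0,0,0.4],[-0.85,-0.02,0,0,0,0,0.4],[-0.85,-0.02,0,0,0,0,0.4],[-0.85,-0.02,0,0,0,0,0.4]]
  ]
}}

```text
time_s: 29.9
tool_pos: [0.4805, -0.3116, 0.2146]
tool_rot: [-180.0, -0.1, 94.7]
force: [0.6, 0.9, -1.2]
grip_width: 0.0523
grasp_force: 0.0
```

```bash
python3 - <<'E'
from meas import *
im,d=cam("scene");cv2.imwrite("pics/s5.png",im[100:300,130:530,::-1].repeat(2,0).repeat(2,1))
E
```

```text
(no output)
```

View pics/s5.png

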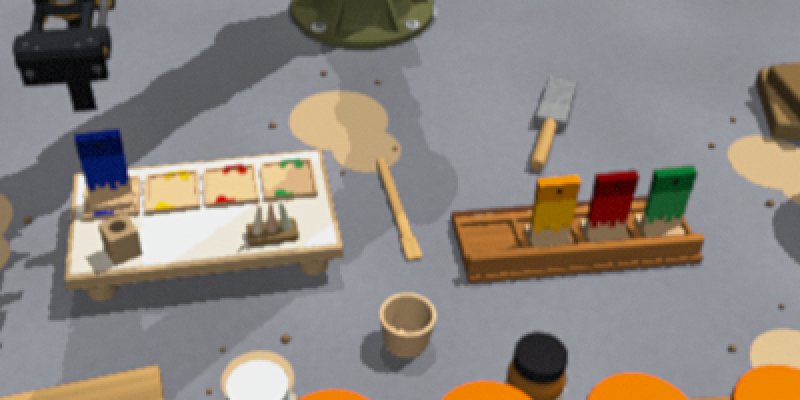

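Yellow, red and green stand upright in pockets 3, 2 and 1 (crop (553,205), (610,200), (667,200)). Blue is last.

Call:
{"api": "jog_arm", "payload": {
  "motion": [
    [[0,0,0.25,0,0,0,0.4],[0,0,0.5,0,0,0,0.4],[0,0,0.75,0,0,0,0.4],[0,0,1,0,0,0,0.4],[0,0,1,0,0,0,0.4]]
  ]
}}

```text
time_s: 30.45
tool_pos: [0.479, -0.3092, 0.112]
tool_rot: [-179.7, -0.2, 94.8]
force: [0.1, -0.6, -0.2]
grip_width: 0.0526
grasp_force: 0.0
```

Call:
{"api": "jog_arm", "payload": {
  "motion": [
    [[0,0,0.01,0,0,0,0.55],[0,0,0.01,0,0,0,0.65],[0,0,0.01,0,0,0,0.72],[0,0,0.01,0,0,0,0.78],[0,0,0.01,0,0,0,0.84]]
  ]
}}

```text
time_s: 30.95
tool_pos: [0.4807, -0.3128, 0.1147]
tool_rot: [179.9, 0.0, 94.7]
force: [0.2, -0.1, 0.5]
grip_width: 0.0204
grasp_force: 0.0
```

Call:
{"api": "jog_arm", "payload": {
  "motion": [
    [[0,0,0,0,0,0,0.88],[0,0,0,0,0,0,1],[0,0,0,0,0,0,1],[0,0,0,0,0,0,1],[0,0,0,0,0,0,1]]
  ]
}}

```text
time_s: 31.45
tool_pos: [0.4802, -0.3128, 0.1142]
tool_rot: [-180.0, -0.0, 94.7]
force: [-1.6, 0.1, 2.7]
grip_width: 0.0117
grasp_force: 25.0
```

Call:
{"api": "jog_arm", "payload": {
  "motion": [
    [[0,0,-0.05,0,0,0,1],[0,0,-0.15,0,0,0,1],[0,0,-0.3,0,0,0,1],[0,0,-0.3,0,0,0,1]]
  ]
}}

```text
time_s: 31.85
tool_pos: [0.4819, -0.3138, 0.1468]
tool_rot: [179.8, 0.1, 94.7]
force: [0.4, -0.3, -2.3]
grip_width: 0.0118
grasp_force: 25.0
```

Call:
{"api": "jog_arm", "payload": {
  "motion": [
    [[0,0,-0.25,0,0,0,1],[0,0,-0.5,0,0,0,1],[0,0,-0.7,0,0,0,1],[0.15,0,-0.7,0,0,0,1],[0.42,0.1,-0.7,0,0,0,1]]
  ]
}}

```text
time_s: 32.35
tool_pos: [0.4857, -0.2728, 0.2153]
tool_rot: [179.9, 0.1, 94.4]
force: [0.0, 1.4, -2.4]
grip_width: 0.0118
grasp_force: 25.0
```

Call:
{"api": "jog_arm", "payload": {
  "motion": [
    [[0.33,0.05,0,0,0,0,1],[0.67,0.1,0,0,0,0,1],[1,0.2,0,0,0,0,1]]
  ]
}}

```text
time_s: 32.65
tool_pos: [0.4983, -0.1677, 0.2143]
tool_rot: [180.0, -0.1, 94.6]
force: [0.9, 0.8, -2.4]
grip_width: 0.012
grasp_force: 25.0
```

Call:
{"api": "jog_arm", "payload": {
  "motion": [
    [[0.33,0.1,0,0,0,0,1],[0.67,0.2,0,0,0,0,1],[1,0.3,0,0,0,0,1]]
  ]
}}

```text
time_s: 32.95
tool_pos: [0.5206, -0.0651, 0.2144]
tool_rot: [179.9, -0.0, 94.7]
force: [0.2, -0.3, -1.4]
grip_width: 0.0116
grasp_force: 25.0
```

Call:
{"api": "jog_arm", "payload": {
  "motion": [
    [[0.33,0.1,0,0,0,0,1],[0.67,0.2,0,0,0,0,1],[1,0.29,0,0,0,0,1]]
  ]
}}

```text
time_s: 33.25
tool_pos: [0.5414, 0.037, 0.2144]
tool_rot: [179.9, -0.0, 94.7]
force: [-0.4, -0.5, -0.9]
grip_width: 0.0116
grasp_force: 25.0
```

Call:
{"api": "jog_arm", "payload": {
  "motion": [
    [[0.33,0,0,0,0,0,1],[0.6,0,0,0,0,0,1],[0.77,0,0,0,0,0,1],[0.77,0,0,0,0,0,1],[0.77,0,0,0,0,0,1]]
  ]
}}

```text
time_s: 33.75
tool_pos: [0.535, 0.1113, 0.2142]
tool_rot: [180.0, 0.0, 94.7]
force: [-0.4, -1.1, -0.9]
grip_width: 0.0117
grasp_force: 25.0
```

Call:
{"api": "jog_arm", "payload": {
  "motion": [
    [[0,0,0.2,0,0,0,1],[0,0,0.4,0,0,0,1],[0,0,0.6,0,0,0,1],[0,0,0.6,0,0,0,1],[0,0,0.6,0,0,0,1]]
  ]
}}

```text
time_s: 34.25
tool_pos: [0.5352, 0.1106, 0.1545]
tool_rot: [180.0, 0.0, 94.6]
force: [-0.0, 0.8, -1.7]
grip_width: 0.0119
grasp_force: 25.0
```

Call:
{"api": "jog_arm", "payload": {
  "motion": [
    [[0,0,0.2,0,0,0,1],[0,0,0.4,0,0,0,1],[0,0,0.6,0,0,0,1],[0,0,0.75,0,0,0,1],[0,0,0.75,0,0,0,1]]
  ]
}}

```text
time_s: 34.75
tool_pos: [0.5341, 0.1115, 0.0781]
tool_rot: [-179.9, 0.1, 94.7]
force: [-0.9, -0.5, -1.6]
grip_width: 0.0116
grasp_force: 25.0
```

Call:
{"api": "jog_arm", "payload": {
  "motion": [
    [[0,0,0.02,0,0,0,1],[0,0,0.04,0,0,0,1],[0,0,0.06,0,0,0,1],[0,0,0.06,0,0,0,1]]
  ]
}}

```text
time_s: 35.15
tool_pos: [0.5351, 0.1123, 0.0734]
tool_rot: [180.0, -0.0, 94.7]
force: [0.3, 0.7, -2.4]
grip_width: 0.0121
grasp_force: 25.0
```

Call:
{"api": "jog_arm", "payload": {
  "motion": [
    [[0,0,0.01,0,0,0,1],[0,0,0.01,0,0,0,1],[0,0,0.01,0,0,0,1]]
  ]
}}

```text
time_s: 35.45
tool_pos: [0.5349, 0.1122, 0.0721]
tool_rot: [180.0, -0.0, 94.7]
force: [-0.3, -0.2, -1.4]
grip_width: 0.0121
grasp_force: 25.0
```

Call:
{"api": "jog_arm", "payload": {
  "motion": [
    [[0,0,0.01,0,0,0,1],[0,0,0.01,0,0,0,1],[0,0,0.01,0,0,0,1]]
  ]
}}

```text
time_s: 35.75
tool_pos: [0.5351, 0.1122, 0.0712]
tool_rot: [180.0, -0.0, 94.7]
force: [0.8, -0.1, -0.7]
grip_width: 0.0118
grasp_force: 25.0
```

Call:
{"api": "jog_arm", "payload": {
  "motion": [
    [[0,0,0.005,0,0,0,1],[0,0,0.005,0,0,0,1],[0,0,0.005,0,0,0,1]]
  ]
}}

```text
time_s: 36.05
tool_pos: [0.5351, 0.1122, 0.0711]
tool_rot: [180.0, -0.0, 94.7]
force: [-2.0, -1.2, 5.8]
grip_width: 0.0119
grasp_force: 25.0
```

Call:
{"api": "jog_arm", "payload": {
  "motion": [
    [[0,0,0,0,0,0,0.82],[0,0,0,0,0,0,0.75],[0,0,0,0,0,0,0.6],[0,0,0,0,0,0,0.4],[0,0,0,0,0,0,0.4]]
  ]
}}

```text
time_s: 36.55
tool_pos: [0.5348, 0.1121, 0.0704]
tool_rot: [-180.0, 0.0, 94.7]
force: [0.3, -0.7, 0.4]
grip_width: 0.038
grasp_force: 0.0
```

Call:
{"api": "jog_arm", "payload": {
  "motion": [
    [[0,0,-0.1,0,0,0,0.4],[0,0,-0.3,0,0,0,0.4],[0,0,-0.6,0,0,0,0.4],[0,0,-0.9,0,0,0,0.4],[0,0,-0.9,0,0,0,0.4]]
  ]
}}

```text
time_s: 37.05
tool_pos: [0.5379, 0.1126, 0.1656]
tool_rot: [179.5, -0.2, 94.7]
force: [0.7, 0.2, 0.5]
grip_width: 0.0522
grasp_force: 0.0
```

Call:
{"api": "jog_arm", "payload": {
  "motion": [
    [[0,0,-0.3,0,0,0,0.4],[-0.2,0,-0.55,0,0,0,0.4],[-0.6,0,-0.55,0,0,0,0.4],[-1,0,-0.55,0,0,0,0.4]]
  ]
}}

```text
time_s: 37.45
tool_pos: [0.5435, 0.0121, 0.2165]
tool_rot: [179.9, -0.0, 94.8]
force: [0.8, -0.4, 0.1]
grip_width: 0.0523
grasp_force: 0.0
```

Call:
{"api": "jog_arm", "payload": {
  "motion": [
    [[-0.4,0,0,0,0,0,0.4],[-0.8,0,0,0,0,0,0.4],[-1,0,0,0,0,0,0.4],[-1,0,0,0,0,0,0.4],[-1,0,0,0,0,0,0.4]]
  ]
}}

```text
time_s: 37.95
tool_pos: [0.551, -0.0868, 0.2154]
tool_rot: [-180.0, -0.0, 94.6]
force: [-0.8, 1.7, -0.4]
grip_width: 0.0517
grasp_force: 0.0
```

```bash
python3 - <<'E'
from meas import *
a=np.radians(3.2);R=np.array([[np.cos(a),-np.sin(a)],[np.sin(a),np.cos(a)]]);o=np.array([.5297,.2107])
im,d=cam("scene");cv2.imwrite("pics/s6.png",im[100:300,130:530,::-1].repeat(2,0).repeat(2,1))
for n in("top","scene"):
  if n=="top": im,d=cam(n)
  for c,q in tiles(n,im,d).items():
    q=q[(q[:,2]>.09)&(q[:,2]<.11)&(q[:,1]>.07)&(q[:,1]<.36)&(q[:,0]<.58)]
    l=(q[:,:2]-o)@R;p=np.percentile(l,[3,97],axis=0)
    print(n,c,len(q),(p.mean(0)*1000).round(1),q[:,2].max().round(4))
E
```

```text
top green 103 [ 1.1 98.8] 0.1048
top red 131 [ 1.  32.7] 0.1036
top yellow 131 [  1.6 -33.2] 0.1052
top blue 105 [  0.2 -99.7] 0.1037Traceback (most recent call last):
  File "<stdin>", line 8, in <module>
    return _quantile_unchecked(
        a, q, axis, out, overwrite_input, method, keepdims, weights)
    return _ureduce(a,
                    func=_quantile_ureduce_func,
    ...<5 lines>...
                    overwrite_input=overwrite_input,
                    method=method)
    r = func(a, **kwargs)
    result = _quantile(arr,
                       quantiles=q,
    ...<2 lines>...
                       out=out,
                       weights=wgt)
    slices_having_nans = np.isnan(arr[-1, ...])
                                  ~~~^^^^^^^^^
IndexError: index -1 is out of bounds for axis 0 with size 0
```

View pics/s6.png

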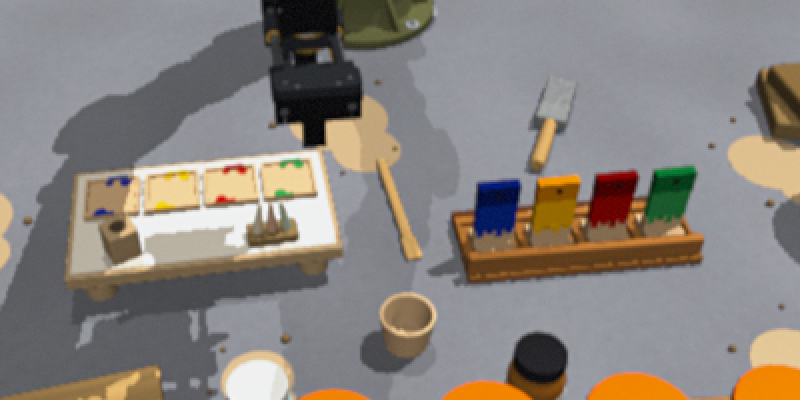

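All four tiles stand upright in their pockets: blue (497,210), yellow (555,205), red (612,200) and green (668,197). Each is within 2 mm of its pocket centre, and the arm is clear.

```bash
python3 -c "
from cell import env
print(env.sign_off())"
```

```text
the job is handed in; nothing more can be done
None
```

All four tiles are in the display rack in log order (green, red, yellow, blue from the left), upright and within 2 mm of their pocket centres by the top camera; the job is handed in at about 38 s, and the hand-in returned no verdict.

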